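# Register a lino block in its corner and lock it up

## Robot

A 6-joint arm with a two-finger parallel gripper is mounted at the origin on the work surface. World frame = base frame: x ahead of the robot, y to its left, z up, the work surface at z = 0. Lengths are in mm, angles in rad, forces in N, time in s.
With the tool pointing down it reaches from about 275 to 875 mm from the base axis. Payload 12.5 kg.
Tool frame: the origin (TCP) lies at the very end of the fingers, on their centre line; the grasp point (between the pads) lies 19 mm behind it; z points along the fingers, y is the line along which they close (so a half turn about z gives the same grasp; the last joint's range is limited). The gripper opens to 85 mm and grips with 20 to 120 N. Pads are 22 mm wide; open, the fingers measure 114 mm over their backs; the gripper's body (76 mm by 85 mm) begins 54 mm behind the grasp point. The pads swing forward as they close: fully open they stand 13 mm farther back than shut.
Start: joints at [-1.376, 0.351, 1.652, -0, 1.139, -0.085], TCP at [151.91, -528.59, 231.29] pointing down, gripper open.
Joint ranges: [-2.75, 2.75], [-0.79, 2.1], [0.01, 2.65], [-1.57, 4.71], [0.07, 3.14], [-2.87, 2.87]. Speed limits (rad/s): [2.22, 2.22, 2.79, 3.14, 3.14, 3.14].

## Interface

Orientations are given as a rotation vector (axis times angle).
In Python, from workcell import r, eyes, models gives the robot as it stands.
- The arm moves only by the tool servo_tool, never from a script. Its argument "rows" is a list of rows, each a list of 5 numbers: the shift along the tool's x, y, z in mm, then the turn about the tool's z in degrees, then the finger opening in mm, from 0 to 85.4. A call has 1 to 8 rows; each row shifts and turns the commanded pose from where the row before left it, along the tool's axes as they then stand; what a row does not reach is not made up. A row lasts 1/10 s, in which the tool goes at most 50 mm and 8.59 degrees, less where a joint would pass 70% of its speed; a pose out of reach is approached as far as the arm can. A call with a gripper value outside its range is refused whole. The fingers move at their own pace and stop on an object; "newtons" is the grip in N (left out, the last holds). Time passes only in rows, so rows that do not move let the fingers close. It gives the time, the measured TCP pose, the force, the opening and the grip force at its end, in the units of the state.
- r.observe(): the state, without advancing time (a new reading comes with each control period).
- eyes.read_camera(name): name is "scene" or "top"; returns a dict with "frame" (480x640x3 uint8, red, green, blue), "fx", "fy", "cx", "cy" (pixels), "xyz" and "orientation" of the camera in the world. Camera axes: x right, y up, looking along -z (the intrinsics and any distortion apply to the point x, -y, -z); pixel columns grow to the right and rows downward; lengths in mm; the calibration is good to about 2 mm. A picture is of the moment at which its call begins. There is no depth.
- r.sign_off(): hands the job in; it is judged then, once.
Trained networks look in a picture, given as the dict that the camera call returned (one of the last four; its "shot" number tells which), for a name from the list of things; names that differ only in an ending like _2 or _b are one class to them, and where a whole thing is asked for, a point or a joint stands for the part that bears it (a point fixed in the world has none). Each returns a list of dicts, best first, with "confidence" (0 to 1); they miss things now and then, are a little off and sometimes report something else, mostly with a low value. They report only what shows in the picture. A call takes as long as a camera call. They do not tell look-alikes from the thing itself.
- models.masks_of(picture, name): "mask" (480x640 bool, what is visible of it) and "extent" ([left, top, right, bottom] as shares, 0 to 1, of the picture: columns of its width, rows of its height, round what is visible of it).
- models.pinpoint(picture, name): "position" ([row, column] as shares, 0 to 1, of the picture: columns of its width, rows of its height: a listed point, or the origin of a listed thing).
The state is a dict: "time_s": time; "qpos": joint angles; "qvel": joint speeds; "joint_efforts": joint torques, N m; "position": TCP position; "tool_rot": TCP orientation; "contact_force": force on the tool from outside, world axes, zero at the start; "torque": the same for the moment, N m; "grip_width": finger opening in mm; "gripper_force": force on a finger pad.
Only numpy, scipy, OpenCV 4.12 (cv2) and the standard library are available. Lean on these libraries where they do the work, as an engineer would, in place of code of your own. Each camera call takes 0.05 s, during which the arm holds its last target. There are 200 camera calls.

## Task

Get the carved lino block ready for inking: push it along the registration board until it sits fully home in the corner, flat against both wooden fences. Then push the steel lock-up bar along the board until it lies flat against the middle of the block's free short end (the end away from the short fence), so the block cannot slip back. Only push the block and the bar with the fingers, never pick them up, and leave everything else where it is.

Things in the scene. Friction and masses are not known exactly. Their poses are not given: they have to be found in the camera images.
- board: registration board: plywood panel 300 (its x) by 460 (its y) by 12 mm, fixed to the table, placed and turned differently each time. Origin: centre of its underside, on the table. Its +x points away from the robot within 0.22 rad, +y to the left. Two wooden fences 10 mm high stand on it in an L along its far and left edges
- far_fence (a point): middle of the foot of the far fence's inner face, at board x = +100 mm; this fence runs along board y, is 50 mm wide (out to the board's far edge) and carries small paper-pin tabs; axes as the board's
- left_fence (a point): middle of the foot of the left, shorter fence's inner face, at board y = +200 mm; this fence runs along board x and is 30 mm wide (out to the board's left edge); axes as the board's
- corner (a point): the point on the board's top face where the inner faces of the two fences meet; axes as the board's. The block sits home when its centre is 50 mm from it toward the robot (board -x) and 75 mm to the right (board -y)
- block: carved lino block: dark brown lino on plywood, 100 (its x) by 150 (its y) by 22.5 mm high, 0.17 to 0.34 kg, loose on the board, carved face up. Origin: centre of underside. Its centre starts 38 to 80 mm short of home along board x, 45 to 100 mm short along y, turned up to 0.4 rad from the board. Slides with ordinary dry friction (1 to 4 N)
- bar: steel lock-up bar, 80 (its x) by 30 (its y) by 20 mm high, 0.3 to 0.48 kg, loose on the board's right part, its long x axis starting within 0.3 rad of the board's x. Origin: centre of underside. At the end its +y face (80 by 20 mm) lies against the block's -y end, centres 90 mm apart. Slides with ordinary dry friction (2 to 6 N)
- ink_pot: small ink jar with black lid, 44 mm across, 48 mm high, standing near the board's near left corner; leave it. Origin: centre of underside
- gouge: lino cutter with dark wooden handle, about 135 mm long (along its x) and 25 mm high, lying on the board's near right part; leave it. Origin: on its underside near mid-length
- brayer: ink roller with dark handle, 175 mm long (along its x), 40 mm high, on the 8 mm inking slab at the left; leave it. Origin: underside, between roller and handle
- ink_knife: ink spatula 190 mm long lying on the table at the near right; leave it. Origin: underside
- baren: round wooden baren, 110 mm across, 50 mm high with its knob, on the table at the right; leave it. Origin: centre of underside
- dish: white bowl, 110 mm across, 38 mm high, on the table at the right; leave it. Origin: centre of underside
- cap_jar: glass jar with brass-coloured cap, 68 mm across, 125 mm high, on the table at the far right; leave it. Origin: centre of underside
- brush_jar: jar holding five brushes, 80 mm across, about 215 mm high over the brushes, on the table at the far left; leave it. Origin: centre of underside
Mind the look-alikes: they are no part of the job. Several things have the shape of the bar; the one meant has the colours described above. Of the things that look like the block, the smaller one is meant.

How it is judged (in metres and radians):
On the way, in this order (a step that is already met when the one before it is completed fails the run):
1. the block is home in the corner, against both fences (x of block in the frame of corner between -0.0525 and -0.047 m and y of block in the frame of corner between -0.0775 and -0.072 m and angle between the x axis of block and the x axis of board, either way round below 0.02 rad), for 0.2 s.
2. the bar lies flat against the block's free end, the block still home (all of step 1 and y of bar in the frame of block between -0.0928 and -0.087 m and x of bar in the frame of block between -0.035 and 0.035 m and angle between the x axis of bar and the x axis of block, either way round below 0.035 rad), for 0.2 s.
At the end, for the whole second after the job is handed in: the block lies flat within 2.5 mm of both fences and within 0.02 rad of square; the bar lies flat with its long side within 2.8 mm of the block's free short end, parallel within 0.035 rad, its middle within 35 mm of the middle of that end; both are at rest (all of step 2 and z of block in the frame of board between 0.008 and 0.016 m and z of bar in the frame of board between 0.008 and 0.016 m and linear speed of each of block, bar below 0.01 m/s); the robot touches nothing.
It fails at once if the block is lifted 8 mm or tipped (z of block in the frame of board above 0.02 m or angle between block's own z axis and vertical above 0.15 rad).
It fails at once if the bar is lifted 8 mm or tipped (z of bar in the frame of board above 0.02 m or angle between bar's own z axis and vertical above 0.15 rad).
It fails at once if the ink pot or the lino cutter on the board is moved more than 12 mm or tipped (distance of any of ink_pot, gouge from where it was at the start of the episode above 0.012 m or angle between any of ink_pot, gouge's own z axis and vertical above 0.3 rad).
It fails at once if the brayer or the ink knife is moved more than 12 mm or tipped (distance of any of brayer, ink_knife from where it was at the start of the episode above 0.012 m or angle between any of brayer, ink_knife's own z axis and vertical above 0.3 rad).
It fails at once if the baren, the dish or a jar is moved more than 12 mm or tipped (distance of any of baren, dish, cap_jar, brush_jar from where it was at the start of the episode above 0.012 m or angle between any of baren, dish, cap_jar, brush_jar's own z axis and vertical above 0.3 rad).
It also fails if it takes over 51 s, if anything falls off the work surface, if the arm or the gripper's body presses on something with over 40 N, if the wrist force passes 120 N, or if a joint passes its speed limit or range.

## Working session

There is one attempt and no reset: what is moved stays moved. The work goes in short steps, Python scripts to look and compute and a tool call to move; the robot and the scene stay as the last step left them, time stands still between calls to the robot, and variables do not carry over. Pictures are saved under pics/ and viewed, at most 10 in all, crops included, and the job is handed in when it is done.

Besides the shell and the picture viewer there is one more tool, called after "Request:" as name([rows], argument=value, ...), one row to a line, values as JSON. servo_tool: Moves the arm, as the interface text tells. Its arguments: {"type":"object","properties":{"rows":{"type":"array","items":{"type":"array","items":{"type":"number"}}},"newtons":{"type":"number"}},"required":["rows"]}

```bash
mkdir -p pics; ls
cat > h.py <<'E'
import numpy as np, cv2
from scipy.spatial.transform import Rotation as R
from workcell import r, eyes, models
def Rm(p):
    o=np.array(p["orientation"],float)
    return o if o.shape==(3,3) else R.from_rotvec(o).as_matrix()
def world(p,uv,z):
    uv=np.atleast_2d(np.array(uv,float))
    K=np.array([[p["fx"],0,p["cx"]],[0,p["fy"],p["cy"]],[0,0,1]])
    d=p.get("distortion"); 
    n=cv2.undistortPoints(uv[:,None],K,None if d is None else np.array(d,float))[:,0]
    D=np.c_[n[:,0],-n[:,1],-np.ones(len(n))]@Rm(p).T
    c=np.array(p["xyz"],float)
    return (c+D*((z-c[2])/D[:,2])[:,None])[:,:2]
def px(p,X):
    q=(np.atleast_2d(X)-np.array(p["xyz"]))@Rm(p)
    return np.c_[p["cx"]+p["fx"]*q[:,0]/-q[:,2], p["cy"]+p["fy"]*-q[:,1]/-q[:,2]]
def save(p,n): cv2.imwrite("pics/"+n,p["frame"][:,:,::-1])
E
python3 - <<'E'
from h import *
for n in("scene","top"):
    p=eyes.read_camera(n); save(p,n+".png"); print(n,{k:v for k,v in p.items() if k!="frame"})
    for o in("board","far_fence","left_fence","corner","block","bar","gouge","ink_pot"):
        print(o,[(round(d["confidence"],2),np.round(np.array(d["position"])*[480,640],1).tolist()) for d in models.pinpoint(p,o)][:4])
E
```

```text
pics
scene {'fx': 562.9324808502305, 'fy': 562.9324808502305, 'cx': 314.76707061646346, 'cy': 238.94309750120576, 'xyz': array([1256.91549471,    5.27502437, 1180.97277525]), 'orientation': array([0.46666086, 0.46193009, 1.52768282]), 'shot': 1}
board [(0.71, [274.8, 300.9]), (0.15, [227.7, 252.1])]
far_fence [(0.73, [276.0, 224.8]), (0.65, [309.4, 285.9])]
left_fence []
corner [(0.93, [331.1, 378.5])]
block [(0.84, [272.3, 317.8]), (0.8, [187.5, 379.4])]
bar [(0.71, [313.5, 93.0])]
gouge [(0.49, [228.5, 252.4]), (0.36, [329.7, 377.4])]
ink_pot [(0.92, [242.4, 378.0])]
top {'fx': 596.2557907019049, 'fy': 596.2557907019049, 'cx': 318.50949679668594, 'cy': 243.9071213194524, 'xyz': array([ 124.07739554,   31.13707744, 1600.66402947]), 'orientation': array([ 0.17145588, -0.18041825, -1.62411979]), 'shot': 2}
board [(0.69, [213.4, 332.3])]
far_fence [(0.57, [176.4, 340.4])]
left_fence [(0.94, [212.6, 259.2]), (0.34, [279.8, 487.7]), (0.19, [170.8, 456.4])]
corner []
block [(0.96, [215.1, 315.9]), (0.92, [317.2, 257.0])]
bar [(0.61, [206.4, 398.7]), (0.6, [163.7, 502.9])]
gouge []
ink_pot [(0.71, [246.6, 267.1])]
```

View pics/scene.png

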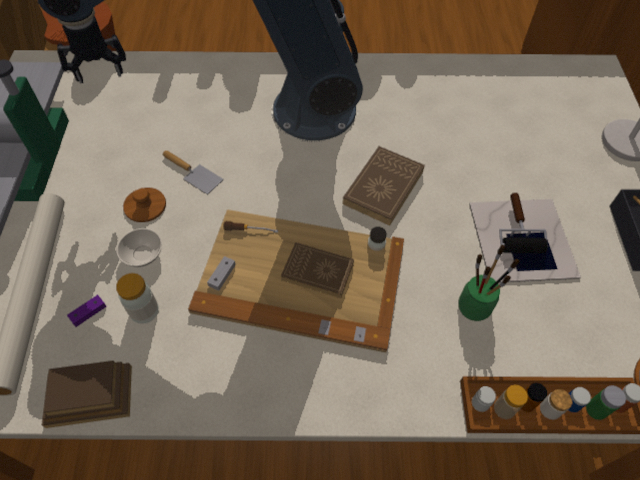

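View pics/top.png

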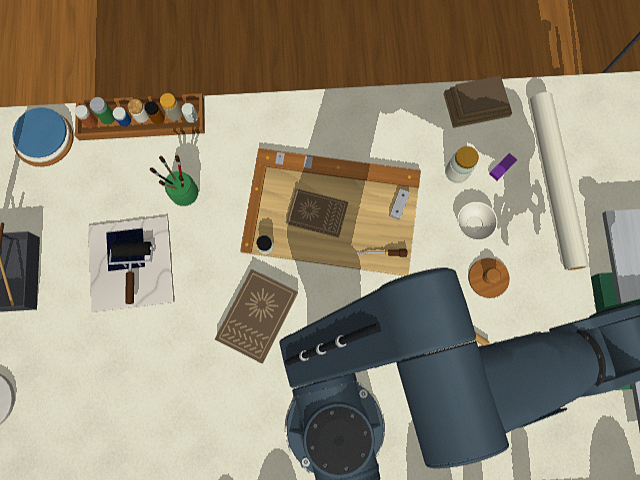

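The small carved block is at scene (318,268), top (318,212). The larger look-alike at scene (384,185) and the book stack at (88,390) are not it. The steel bar is at scene (222,274), top (399,203). The purple bar at scene (87,310) is the look-alike. Next I fit box poses to the masks.

```bash
cat >> h.py <<'E'
from scipy.optimize import minimize
from scipy.ndimage import distance_transform_edt
def T(q,P): 
    c,s=np.cos(q[2]),np.sin(q[2]); P=np.atleast_2d(np.array(P,float))
    return np.c_[q[0]+c*P[:,0]-s*P[:,1], q[1]+s*P[:,0]+c*P[:,1], P[:,2]]
def box(x0,x1,y0,y1,z0,z1): return np.array([[x,y,z] for x in(x0,x1) for y in(y0,y1) for z in(z0,z1)],float)
SH=dict(board=np.r_[box(-150,150,-230,230,0,12),box(100,150,-230,230,0,22),box(-150,150,200,230,0,22)],
 block=box(-50,50,-75,75,12,34.5), bar=box(-40,40,-15,15,12,32))
def getmask(p,name,near):
    best=None
    for d in models.masks_of(p,name):
        ys,xs=np.nonzero(d["mask"])
        if len(xs) and np.hypot(xs.mean()-near[0],ys.mean()-near[1])<45 and best is None: best=d
    return best
S=8
def sil(p,name,q):
    h=cv2.convexHull((px(p,T(q,SH[name]))).astype(np.float32))
    return h[:,0]
def fit(obs,name,q0):
    """obs: list of (picture, mask)"""
    dat=[]
    for p,m in obs:
        c=np.concatenate(cv2.findContours(m.astype(np.uint8),cv2.RETR_EXTERNAL,cv2.CHAIN_APPROX_NONE)[0])
        h=cv2.convexHull(c)
        M=np.zeros((480,640),np.uint8); cv2.fillPoly(M,[h],1)
        dat.append((p,cv2.GaussianBlur(M.astype(np.float32),(0,0),.7)))
    def cost(q):
        e=0
        for p,M in dat:
            I=np.zeros((480,640),np.uint8)
            cv2.fillPoly(I,[np.round(sil(p,name,q)*256).astype(np.int32)],255,cv2.LINE_AA,8)
            e+=((cv2.GaussianBlur(I.astype(np.float32)/255,(0,0),.7)-M)**2).sum()
        return e
    best=None
    for dth in(-.25,0,.25):
        q=np.array(q0,float)+[0,0,dth]
        s=minimize(cost,q,method="Nelder-Mead",options=dict(initial_simplex=q+np.array([[0,0,0],[8,0,0],[0,8,0],[0,0,.1]]),xatol=.01,fatol=.05,maxiter=250))
        if best is None or s.fun<best.fun: best=s
    return best.x,best.fun
def draw(p,items,n,crop,k):
    I=p["frame"][:,:,::-1].copy(); x0,y0,x1,y1=crop
    I=cv2.resize(I[y0:y1,x0:x1],None,fx=k,fy=k,interpolation=cv2.INTER_CUBIC)
    for name,q in items.items():
        b=SH[name]
        for j in range(0,len(b),8):
            for i in (0,1):
                f=b[j:j+8][[0+i,2+i,6+i,4+i]]
                uv=(px(p,T(q,f))-[x0,y0]+.5)*k
                cv2.polylines(I,[np.int32(np.round(uv))],True,(0,255,0) if i else (0,0,255),1)
    cv2.imwrite("pics/"+n,I)
def rel(a,q): # pose q in frame a
    c,s=np.cos(a[2]),np.sin(a[2]); d=np.array(q[:2])-a[:2]
    return np.array([c*d[0]+s*d[1],-s*d[0]+c*d[1],q[2]-a[2]])
E
python3 - <<'E'
from h import *
ps={n:eyes.read_camera(n) for n in("scene","top")}
near=dict(board=dict(scene=(300,278),top=(332,213)),block=dict(scene=(318,268),top=(318,212)),bar=dict(scene=(222,274),top=(399,203)))
Z=dict(board=12,block=30,bar=30); res={}
for o in near:
    obs=[]
    for n,p in ps.items():
        d=getmask(p,o,near[o][n]); 
        print(o,n,world(p,near[o][n],Z[o]).round(), d and (d["confidence"],d["mask"].sum()))
        if d: obs.append((p,d["mask"]))
    q0=[*world(ps["top"],near[o]["top"],Z[o])[0],-.1]
    for ob in ([[x] for x in obs]+[obs]): q,f=fit(ob,o,q0); print("  fit",q.round(3),round(f,1))
    res[o]=q
print({k:rel(res["board"],v).round(3) for k,v in res.items()})
draw(ps["top"],res,"topfit.png",(220,130,440,290),3.6)
draw(ps["scene"],res,"scfit.png",(180,200,410,355),3.4)
for o in("ink_pot","gouge"):
    for n,p in ps.items():
        for d in models.masks_of(p,o)[:2]: print(o,n,d["confidence"],(np.array(d["extent"])*[640,480,640,480]).round())
E
```

```text
board scene [[583. -28.]] (0.7, np.int64(17655))
board top [[568. -31.]] (0.65, np.int64(15022))
  fit [ 5.71624e+02 -2.88120e+01 -2.06000e-01] 54.3
  fit [ 5.75873e+02 -3.00510e+01 -2.05000e-01] 36.6
  fit [ 5.73586e+02 -2.89390e+01 -2.06000e-01] 205.5
block scene [[566.  15.]] (0.81, np.int64(2559))
block top [[568.   7.]] (0.95, np.int64(2011))
  fit [ 5.63423e+02  1.28000e+01 -3.44000e-01] 39.3
  fit [ 5.70242e+02  1.08140e+01 -2.91000e-01] 28.3
  fit [ 5.6626e+02  1.1851e+01 -3.2500e-01] 105.1
bar scene [[ 585. -212.]] None
bar top [[ 580. -216.]] (0.9, np.int64(349))
  fit [ 5.80885e+02 -2.17808e+02 -4.09000e-01] 2.9
  fit [ 5.80885e+02 -2.17808e+02 -4.09000e-01] 2.9
{'board': array([0., 0., 0.]), 'block': array([-15.518,  38.428,  -0.119]), 'bar': array([  45.789, -183.38 ,   -0.203])}
ink_pot scene 0.67 [369. 227. 387. 250.]
ink_pot top 0.55 [260. 234. 275. 252.]
gouge scene 0.65 [222. 221. 278. 232.]
gouge top 0.47 [391. 248. 405. 257.]
```

View pics/topfit.png

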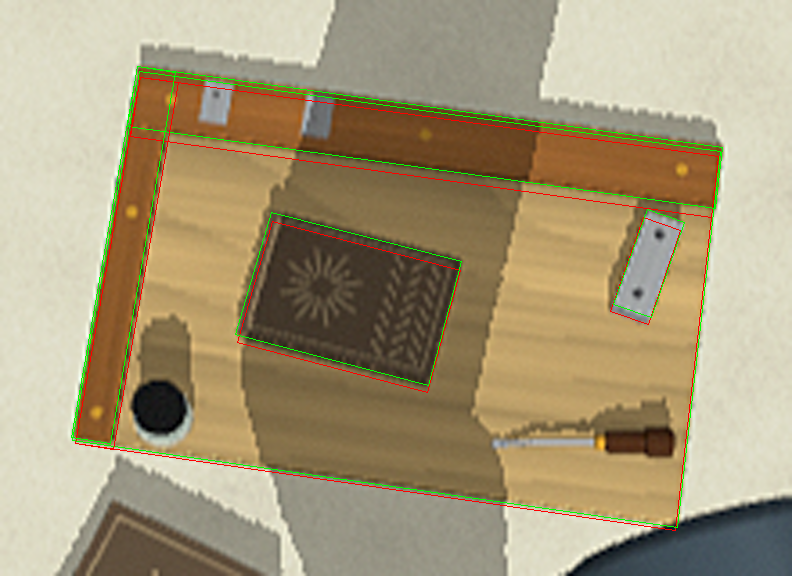

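View pics/scfit.png

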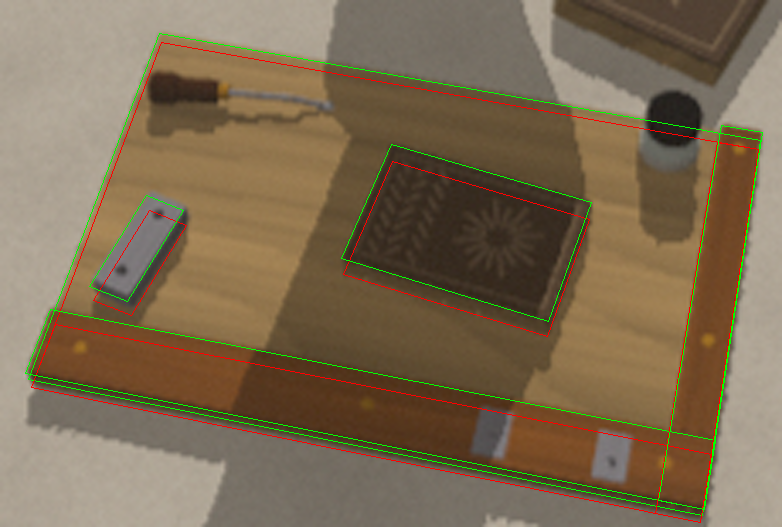

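The fits are good: the overlay lands on board, block and bar in both views, and the crop confirms brown carved block and steel bar. Next I work out the approach moves and clearances.

```bash
cat >> h.py <<'E'
BOARD=np.array([573.6,-28.9,-.206])
def bw(x,y,z=0): return T(BOARD,[[x,y,z]])[0]
def st():
    s=r.observe(); A=R.from_rotvec(s["tool_rot"]).as_matrix()
    return s,A
E
python3 - <<'E'
from h import *
s,A=st(); print(s["time_s"],s["position"],A.round(3).tolist(),s["qpos"],s["contact_force"],s["grip_width"])
ps={n:eyes.read_camera(n) for n in("scene","top")}
for o,t in dict(ink_pot=((265,243),48),cap_jar=((467,157),125),brush_jar=((181,190),60),dish=((476,220),20),baren=((489,277),30),gougeH=((405,252),20),gougeT=((358,253),14)).items():
    w=world(ps["top"],t[0],t[1])[0]; print(o,w.round(),rel(BOARD,[*w,0]).round()[:2])
print("push1 start",bw(-95,38,0),"block home",bw(50,125),"push2",bw(50,-60),"bar start",bw(46,-225))
E
```

```text
1.5 [ 151.89415963 -528.59872115  231.28530654] [[0.961, 0.276, -0.0], [0.276, -0.961, 0.0], [-0.0, -0.0, -1.0]] [-1.37562699e+00  3.50711154e-01  1.65179511e+00 -8.86027776e-06
  1.13909333e+00 -8.45978483e-02] [-0.43716379 -0.86594559 -0.02188659] 85.22688774103986
ink_pot [486. 154.] [-124.  161.]
cap_jar [ 667. -390.] [ 165. -335.]
brush_jar [644. 374.] [-14. 409.]
dish [ 522. -424.] [  30. -397.]
baren [ 361. -437.] [-125. -443.]
gougeH [ 444. -221.] [ -87. -215.]
gougeT [450. -94.] [-107.  -89.]
push1 start [488.38134437  27.72844456   0.        ] block home [648.11111126  83.22981004   0.        ] push2 [610.27007926 -97.85872162   0.        ] bar start [ 572.60454192 -258.55193024    0.        ]
```

Request:
servo_tool([
  [0, 0, 0, 7, 60],
  [0, 0, 0, 7, 60],
  [0, 0, 0, 7, 60],
  [0, 0, 0, 6.8, 60],
  [12, -36, 0, 0, 60],
  [12, -36, 0, 0, 60],
  [12, -36, 0, 0, 60],
  [12, -36, 0, 0, 60],
])

```text
time_s: 2.4
position: [228.8, -396.1, 231.3]
tool_rot: [3.125, -0.323, 0.0]
contact_force: [0.6, -1.0, -0.0]
grip_width: 59.8
gripper_force: 0.0
```

Request:
servo_tool([
  [12, -36, 0, 0, 60],
  [12, -36, 0, 0, 60],
  [12, -36, 0, 0, 60],
  [12, -36, 0, 0, 60],
  [12, -36, 0, 0, 60],
  [12, -36, 0, 0, 60],
  [12, -36, 0, 0, 60],
  [12, -36, 0, 0, 60],
])

```text
time_s: 3.2
position: [381.6, -133.6, 231.5]
tool_rot: [3.125, -0.322, 0.001]
contact_force: [-0.1, -0.6, -0.5]
grip_width: 60.0
gripper_force: 0.0
```

Request:
servo_tool([
  [12, -36, 20, 0, 60],
  [2, -2, 40, 0, 60],
  [0, 0, 40, 0, 60],
  [0, 0, 40, 0, 60],
  [0, 0, 0, 0, 60],
  [0, 0, 0, 0, 60],
])

```text
time_s: 3.8
position: [402.6, -100.8, 92.0]
tool_rot: [-3.125, 0.322, 0.001]
contact_force: [0.5, 0.3, -0.1]
grip_width: 59.5
gripper_force: 0.0
```

```bash
cat >> h.py <<'E'
def tcp():
    s,A=st(); p=s["position"]; yaw=np.arctan2(A[1,0],A[0,0]); b=rel(BOARD,[p[0],p[1],yaw])
    print("t",round(s["time_s"],2),"board",b.round(3),"z",round(p[2],1),"F",np.round(s["contact_force"],1),"w",round(s["grip_width"],1),"tilt",A[:,2].round(3),"q6",round(s["qpos"][5],2)); return b
E
python3 -c "
from h import *
tcp()"
```

```text
t 3.8 board [-1.52684e+02 -1.05337e+02  1.00000e-03] z 92.0 F [ 0.5  0.3 -0.1] w 59.5 tilt [-0.001  0.    -1.   ] q6 1.42
```

Request:
servo_tool([
  [12, -36, 0, 0, 60],
  [12, -36, 0, 0, 60],
  [12, -36, 0, 0, 60],
  [12, -36, 0, 0, 60],
  [0, 0, 30, 0, 60],
  [0, 0, 30, 0, 60],
  [0, 0, 12, 0, 60],
  [0, 0, 0, 0, 60],
])

```text
time_s: 4.6
position: [479.1, 30.3, 19.9]
tool_rot: [3.125, -0.323, -0.0]
contact_force: [-0.2, -0.1, 0.6]
grip_width: 59.5
gripper_force: 0.0
```

```bash
python3 -c "
from h import *
tcp(); p=eyes.read_camera('scene')
draw(p,dict(block=[566.3,11.9,-.325]),'a.png',(200,180,440,360),3.3)"
```

```text
t 4.6 board [-104.619   38.625    0.   ] z 19.9 F [-0.2 -0.1  0.6] w 59.5 tilt [-0.  0. -1.] q6 1.74
```

View pics/a.png

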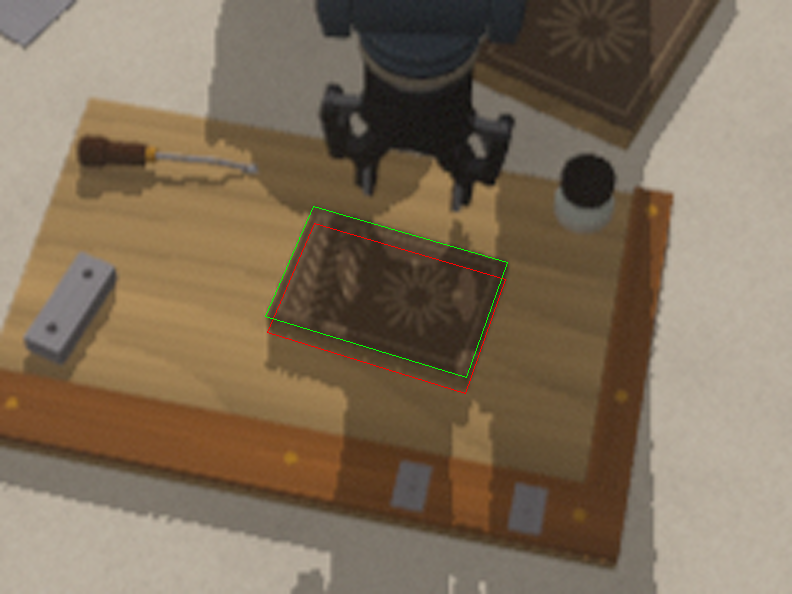

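The gripper stands behind the block's near long side with both fingers clear (crop 365,190 and 460,205), and the block is where it was fitted. Pushing now.

Request:
servo_tool([
  [5, 0, 4, 0, 60],
  [10, 0, 0, 0, 60],
  [10, 0, 0, 0, 60],
  [10, 0, 0, 0, 60],
  [10, 0, 0, 0, 60],
  [10, 0, 0, 0, 60],
  [10, 0, 0, 0, 60],
  [10, 0, 0, 0, 60],
])

```text
time_s: 5.45
position: [553.0, 15.1, 15.3]
tool_rot: [-3.125, 0.322, 0.0]
contact_force: [-1.6, 0.8, 2.4]
grip_width: 60.4
gripper_force: 1.2
```

Request:
servo_tool([
  [4, 0, 0, 0, 60],
  [3, 0, 0, 0, 60],
  [2, 0, 0, 0, 60],
  [0, 0, 0, 0, 60],
])

```text
time_s: 5.85
position: [561.3, 13.3, 15.3]
tool_rot: [3.125, -0.322, 0.001]
contact_force: [-0.2, -1.3, 0.0]
grip_width: 60.1
gripper_force: 0.0
```

```bash
cat >> h.py <<'E'
def look(o,q0,cams=("scene","top")):
    obs=[];out={}
    for n in cams:
        p=eyes.read_camera(n); near=px(p,T(q0,[[0,0,25]]))[0]
        d=getmask(p,o,near)
        if d is None: print(n,"none"); continue
        q,f=fit([(p,d["mask"])],o,q0); print(o,n,"board",rel(BOARD,q).round(3),"fit",round(f,1)); out[n]=(p,q)
    return out
E
python3 -c "
from h import *
tcp(); look('block',bw(35,38)*[1,1,0]+[0,0,-.206])"
```

```text
t 5.85 board [-2.0706e+01  3.8804e+01  1.0000e-03] z 15.3 F [-0.2 -1.3  0. ] w 60.1 tilt [ 0. -0. -1.] q6 1.72
block scene board [3.7783e+01 4.4204e+01 3.0000e-03] fit 27.5
top none
```

Request:
servo_tool([
  [3, 0, 0, 0, 60],
  [3, 0, 0, 0, 60],
  [2, 0, 0, 0, 60],
  [0, 0, 0, 0, 60],
])

```text
time_s: 6.45
position: [569.3, 11.6, 15.3]
tool_rot: [-3.125, 0.322, -0.001]
contact_force: [0.2, -0.2, -0.9]
grip_width: 60.1
gripper_force: 0.0
```

Request:
servo_tool([
  [1, 0, 0, 0, 60],
  [1, 0, 0, 0, 60],
  [0, 0, 0, 0, 60],
])

```text
time_s: 6.75
position: [570.7, 11.3, 15.3]
tool_rot: [3.125, -0.322, -0.001]
contact_force: [-2.5, -0.6, 0.8]
grip_width: 60.0
gripper_force: 1.2
```

Request:
servo_tool([
  [1, 0, 0, 0, 60],
  [1, 0, 0, 0, 60],
  [0, 0, 0, 0, 60],
])

```text
time_s: 7.05
position: [570.7, 11.3, 15.0]
tool_rot: [-3.125, 0.322, 0.008]
contact_force: [-13.3, 2.5, 8.9]
grip_width: 59.9
gripper_force: 6.2
```

Request:
servo_tool([
  [-13, 0, 0, 0, 60],
  [-20, 0, 0, 0, 60],
  [0, 0, -30, 0, 50],
  [0, 0, -20, 0, 50],
  [31, 32, 0, 0, 50],
  [31, 32, 0, 0, 50],
  [32, 33, 0, 0, 50],
  [0, 0, 0, -8.2, 50],
])

```text
time_s: 7.85
position: [615.5, -101.0, 65.8]
tool_rot: [3.139, -0.102, 0.006]
contact_force: [-0.8, 1.5, 0.2]
grip_width: 49.7
gripper_force: 0.0
```

Request:
servo_tool([
  [0, 0, 0, -8.2, 50],
  [0, 0, 0, -8.2, 50],
  [0, 0, 0, -8.2, 50],
  [0, 0, 0, -8.2, 50],
  [0, 0, 0, -8.2, 50],
  [0, 0, 0, -8.2, 50],
  [0, 0, 0, -8.2, 50],
  [0, 0, 0, -8.2, 50],
])

```text
time_s: 8.65
position: [613.1, -96.6, 65.4]
tool_rot: [2.687, 1.626, 0.001]
contact_force: [0.8, -0.4, -1.0]
grip_width: 50.2
gripper_force: 0.0
```

Request:
servo_tool([
  [0, 0, 0, -8.2, 50],
  [0, 0, 0, -8, 50],
  [0, 0, 0, 0, 50],
])

```text
time_s: 8.95
position: [613.0, -96.6, 65.4]
tool_rot: [2.435, 1.984, 0.001]
contact_force: [-0.4, -0.1, 0.3]
grip_width: 50.0
gripper_force: 0.0
```

```bash
python3 -c "
from h import *
tcp(); o=look('block',bw(49,40)*[1,1,0]+[0,0,-.206]); look('bar',[580.9,-217.8,-.409])
p,q=list(o.values())[0]; draw(p,dict(block=q),'b.png',(200,180,440,360),3.3)"
```

```text
t 8.95 board [ 52.447 -58.195   1.573] z 65.4 F [-0.4 -0.1  0.3] w 50.0 tilt [ 0.001 -0.    -1.   ] q6 -0.03
block scene board [ 4.4745e+01  4.3591e+01 -1.6000e-02] fit 17.1
block top board [5.5504e+01 5.1243e+01 3.8000e-02] fit 736.3
scene none
bar top board [  45.778 -183.193   -0.248] fit 6.0
```

View pics/b.png

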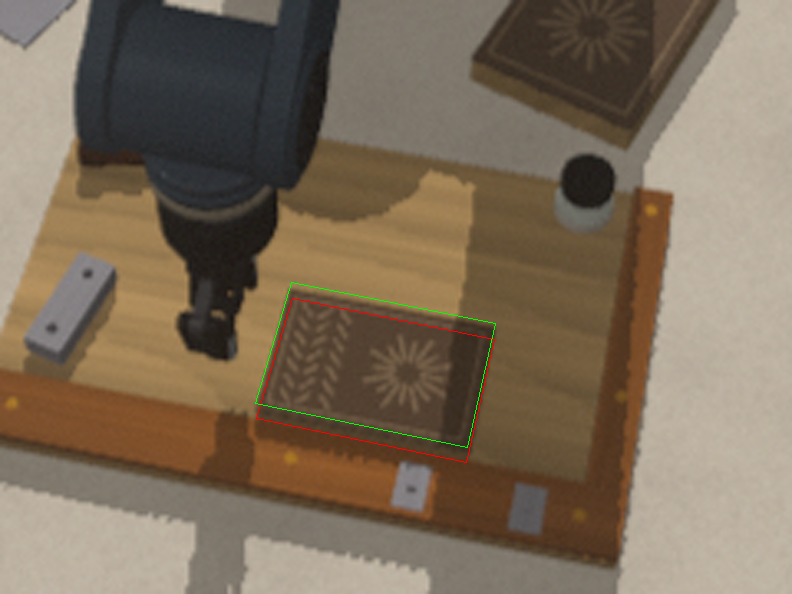

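The block lies along the far fence (crop 375,365) and the fingers are clear of its right end. I lower and push it left.

Request:
servo_tool([
  [0, -3, 30, 0, 44],
  [0, 0, 19, 0, 44],
  [4, 0, 0, 0, 44],
  [8, 0, 0, 0, 44],
  [8, 0, 0, 0, 44],
  [8, 0, 0, 0, 44],
  [8, 0, 0, 0, 44],
  [8, 0, 0, 0, 44],
])

```text
time_s: 10.15
position: [619.3, -52.2, 16.9]
tool_rot: [2.437, 1.982, 0.001]
contact_force: [-0.2, -3.0, 1.9]
grip_width: 43.9
gripper_force: 1.2
```

Request:
servo_tool([
  [8, 0, 0, 0, 44],
  [8, 0, 0, 0, 44],
  [8, 0, 0, 0, 44],
  [8, 0, 0, 0, 44],
  [6, 0, 0, 0, 44],
  [4, 0, 0, 0, 44],
  [0, 0, 0, 0, 44],
])

```text
time_s: 10.85
position: [627.3, -11.0, 16.1]
tool_rot: [-2.437, -1.982, -0.0]
contact_force: [0.2, -0.1, -0.0]
grip_width: 44.3
gripper_force: 0.0
```

```bash
python3 -c "
from h import *
tcp(); o=look('block',bw(49,116)*[1,1,0]+[0,0,-.206],('scene',))"
```

```text
t 10.85 board [48.943 28.51   1.572] z 16.1 F [ 0.2 -0.1 -0. ] w 44.3 tilt [-0.  0. -1.] q6 0.11
block scene board [4.56930e+01 1.15576e+02 1.50000e-02] fit 59.4
```

Request:
servo_tool([
  [3, 0, 0, 0, 44],
  [3, 0, 0, 0, 44],
  [3, 0, 0, 0, 44],
  [1, 0, 0, 0, 44],
  [1, 0, 0, 0, 44],
  [0, 0, 0, 0, 44],
])

```text
time_s: 11.55
position: [629.5, -1.2, 16.2]
tool_rot: [2.437, 1.982, -0.001]
contact_force: [-0.4, -3.4, -0.4]
grip_width: 44.1
gripper_force: 1.8
```

Request:
servo_tool([
  [1, 0, 0, 0, 44],
  [1, 0, 0, 0, 44],
  [0, 0, 0, 0, 44],
])

```text
time_s: 11.85
position: [629.5, -1.1, 16.3]
tool_rot: [2.436, 1.981, -0.004]
contact_force: [-3.6, -16.3, 0.6]
grip_width: 44.2
gripper_force: 8.4
```

```bash
python3 -c "
from h import *
tcp()"
```

```text
t 11.85 board [49.063 38.612  1.572] z 16.3 F [ -3.6 -16.3   0.6] w 44.2 tilt [-0.001 -0.003 -1.   ] q6 0.13
```

Request:
servo_tool([
  [-17, 0, 0, 0, 44],
  [0, 0, -30, 0, 20],
  [0, 0, -20, 0, 0],
  [34, -34, 0, 0, 0],
  [34, -34, 0, 0, 0],
  [33, -33, 0, 0, 0],
  [0, 0, 30, 0, 0],
  [0, 0, 17, 0, 0],
])

```text
time_s: 12.65
position: [547.4, 104.8, 18.6]
tool_rot: [-2.435, -1.984, -0.0]
contact_force: [-0.1, -0.2, 0.6]
grip_width: -0.1
gripper_force: 0.0
```

Request:
servo_tool([
  [0, 6, 0, 0, 0],
  [0, 6, 0, 0, 0],
  [0, 6, 0, 0, 0],
  [0, 5, 0, 0, 0],
  [0, 3, 0, 0, 0],
  [0, 3, 0, 0, 0],
  [0, 3, 0, 0, 0],
  [0, 0, 0, 0, 0],
])

```text
time_s: 13.45
position: [579.9, 97.3, 19.3]
tool_rot: [2.437, 1.982, 0.0]
contact_force: [-0.4, -0.6, -0.4]
grip_width: 0.1
gripper_force: 0.0
```

```bash
python3 -c "
from h import *
tcp(); look('block',bw(50,125)*[1,1,0]+[0,0,-.206])"
```

```text
t 13.45 board [-19.664 124.77    1.571] z 19.3 F [-0.4 -0.6 -0.4] w 0.1 tilt [ 0.  0. -1.] q6 0.29
scene none
block top board [ 64.946 112.857   0.183] fit 1741.6
```

Request:
servo_tool([
  [0, 2, 0, 0, 0],
  [0, 2, 0, 0, 0],
  [0, 1, 0, 0, 0],
  [0, 0, 0, 0, 0],
])

```text
time_s: 14.05
position: [584.6, 96.3, 19.3]
tool_rot: [2.438, 1.982, 0.0]
contact_force: [0.6, 0.3, 0.6]
grip_width: 0.0
gripper_force: 0.0
```

Request:
servo_tool([
  [0, 1, 0, 0, 0],
  [0, 1, 0, 0, 0],
  [0, 1, 0, 0, 0],
  [0, 0, 0, 0, 0],
])

```text
time_s: 14.45
position: [585.8, 96.0, 19.1]
tool_rot: [-2.435, -1.98, 0.005]
contact_force: [-9.1, 2.2, 6.4]
grip_width: -0.2
gripper_force: 4.7
```

Request:
servo_tool([
  [0, -13, 0, 0, 0],
  [0, 0, -30, 0, 20],
  [0, 0, -22, 0, 40],
  [-36, 7, 0, 0, 40],
  [-40, 8, 0, 0, 40],
  [-40, 8, 0, 0, 40],
  [-40, 8, 0, 0, 40],
  [-40, 8, 0, 0, 40],
])

```text
time_s: 15.25
position: [572.8, -103.1, 71.4]
tool_rot: [2.437, 1.982, 0.0]
contact_force: [0.6, -0.4, 0.1]
grip_width: 39.7
gripper_force: 0.0
```

Request:
servo_tool([
  [-40, 8, 0, 0, 40],
  [-40, 8, 0, 0, 40],
  [-40, 8, 0, 0, 40],
  [-38, 7, 0, 0, 40],
  [0, 0, 0, 0, 40],
])

```text
time_s: 15.75
position: [570.8, -266.9, 71.4]
tool_rot: [2.44, 1.976, 0.0]
contact_force: [-0.5, 0.5, -0.7]
grip_width: 40.2
gripper_force: 0.0
```

```bash
python3 -c "
from h import *
tcp(); o=look('block',bw(50,125)*[1,1,0]+[0,0,-.206]); 
p=eyes.read_camera('scene')
draw(p,dict(block=bw(50,125)*[1,1,0]+[0,0,-.206],bar=[580.9,-217.8,-.409]),'c.png',(190,180,430,360),3.3)"
```

```text
t 15.75 board [  45.917 -233.563    1.568] z 71.4 F [-0.5  0.5 -0.7] w 40.2 tilt [ 0.001 -0.001 -1.   ] q6 -0.3
block scene board [4.51190e+01 1.25274e+02 1.00000e-03] fit 53.5
block top board [5.29200e+01 1.25393e+02 3.00000e-03] fit 178.6
```

View pics/c.png

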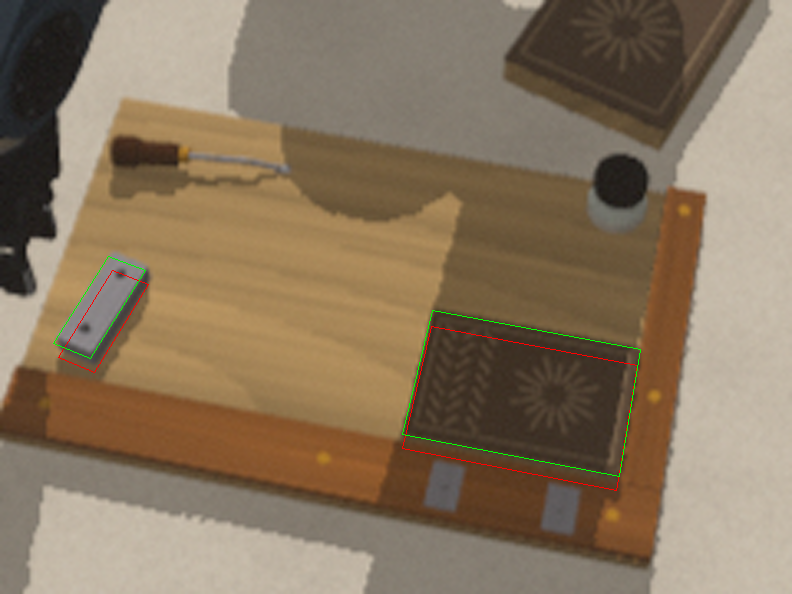

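The block sits in the corner on the predicted outline (crop 520,395), and the bar is untouched. Now the bar push.

Request:
servo_tool([
  [0, 0, 30, 0, 40],
  [0, 0, 25, 0, 40],
  [0, 0, 0, 0, 40],
  [8, 0, 0, 0, 40],
  [8, 0, 0, 0, 40],
  [8, 0, 0, 0, 40],
  [8, 0, 0, 0, 40],
  [8, 0, 0, 0, 40],
])

```text
time_s: 16.8
position: [579.7, -222.8, 17.1]
tool_rot: [2.436, 1.982, 0.001]
contact_force: [-0.6, -2.4, 1.1]
grip_width: 40.2
gripper_force: 1.3
```

Request:
servo_tool([
  [8, 0, 0, 0, 40],
  [10, 0, 0, 0, 40],
  [10, 0, 0, 0, 40],
  [10, 0, 0, 0, 40],
  [10, 0, 0, 0, 40],
  [10, 0, 0, 0, 40],
  [10, 0, 0, 0, 40],
  [0, 0, 0, 0, 40],
])

```text
time_s: 17.6
position: [593.1, -155.1, 16.1]
tool_rot: [-2.436, -1.983, -0.0]
contact_force: [0.6, -0.8, -0.0]
grip_width: 40.2
gripper_force: 0.0
```

```bash
python3 -c "
from h import *
b=tcp(); q=bw(46,b[1]+26)*[1,1,0]+[0,0,-.206]; o=look('bar',q)
p=eyes.read_camera('scene')
draw(p,dict(bar=q),'d.png',(190,180,430,360),3.3)"
```

```text
t 17.6 board [  44.899 -119.583    1.572] z 16.1 F [ 0.6 -0.8 -0. ] w 40.2 tilt [-0.001  0.001 -1.   ] q6 -0.13
bar scene board [ 3.6163e+01 -9.2922e+01 -3.0000e-03] fit 6.9
top none
```

View pics/d.png

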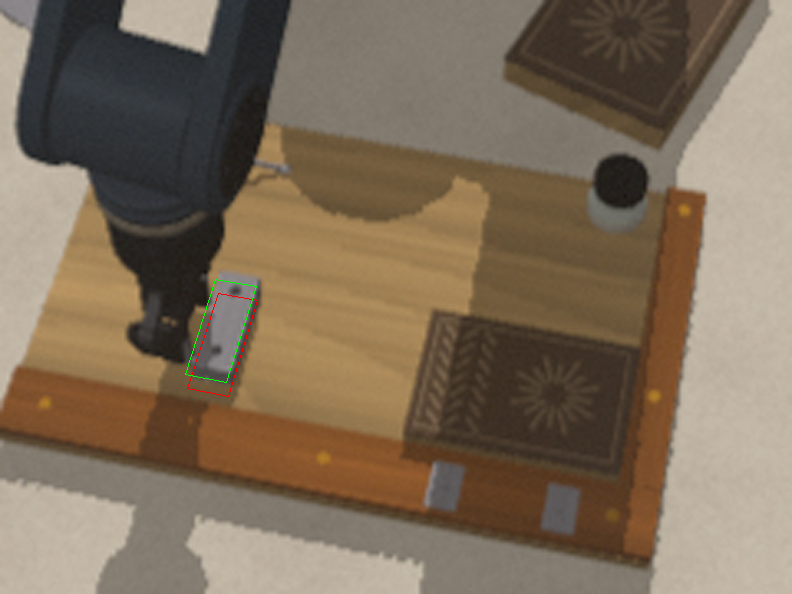

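The bar is square on the fingers (crop 225,330), about 10 mm off the middle, which is inside the 35 mm tolerance. I continue.

Request:
servo_tool([
  [5, 0, 0, 0, 40],
  [9, 0, 0, 0, 40],
  [9, 0, 0, 0, 40],
  [9, 0, 0, 0, 40],
  [9, 0, 0, 0, 40],
  [9, 0, 0, 0, 40],
  [9, 0, 0, 0, 40],
  [9, 0, 0, 0, 40],
])

```text
time_s: 18.65
position: [607.0, -89.3, 16.3]
tool_rot: [-2.437, -1.982, 0.0]
contact_force: [0.1, -1.5, -1.1]
grip_width: 40.2
gripper_force: 0.6
```

Request:
servo_tool([
  [9, 0, 0, 0, 40],
  [9, 0, 0, 0, 40],
  [9, 0, 0, 0, 40],
  [8, 0, 0, 0, 40],
  [6, 0, 0, 0, 40],
  [4, 0, 0, 0, 40],
  [3, 0, 0, 0, 40],
  [0, 0, 0, 0, 40],
])

```text
time_s: 19.45
position: [616.8, -42.9, 16.3]
tool_rot: [2.437, 1.982, 0.0]
contact_force: [0.4, -0.6, 1.4]
grip_width: 40.0
gripper_force: 0.0
```

```bash
python3 -c "
from h import *
b=tcp(); q=bw(42,b[1]+26)*[1,1,0]+[0,0,-.206]; o=look('bar',q,('scene',))"
```

```text
t 19.45 board [45.149 -4.841  1.571] z 16.3 F [ 0.4 -0.6  1.4] w 40.0 tilt [ 0.  0. -1.] q6 0.06
bar scene board [3.7009e+01 2.2165e+01 1.8000e-02] fit 9.1
```

Request:
servo_tool([
  [4, 0, 0, 0, 40],
  [3, 0, 0, 0, 40],
  [3, 0, 0, 0, 40],
  [2, 0, 0, 0, 40],
  [1, 0, 0, 0, 40],
  [1, 0, 0, 0, 40],
  [0, 0, 0, 0, 40],
])

```text
time_s: 20.25
position: [619.5, -29.8, 16.3]
tool_rot: [2.437, 1.982, -0.001]
contact_force: [-0.4, -4.5, 1.6]
grip_width: 39.8
gripper_force: 2.1
```

Request:
servo_tool([
  [1, 0, 0, 0, 40],
  [1, 0, 0, 0, 40],
  [0, 0, 0, 0, 40],
])

```text
time_s: 20.55
position: [619.5, -29.6, 16.3]
tool_rot: [2.436, 1.981, -0.004]
contact_force: [-4.4, -17.5, 2.5]
grip_width: 40.0
gripper_force: 8.7
```

```bash
python3 -c "
from h import *
b=tcp()"
```

```text
t 20.55 board [45.122  8.676  1.572] z 16.3 F [ -4.4 -17.5   2.5] w 40.0 tilt [-0.001 -0.003 -1.   ] q6 0.09
```

TCP y is 29.9 mm short of where it stood at the block's end, and the bar is 30 mm wide. So the bar is flush. I back off and check.

Request:
servo_tool([
  [-6, 0, 0, 0, 40],
  [-20, 0, 0, 0, 40],
  [-20, 0, 0, 0, 40],
  [-40, 0, -40, 0, 40],
  [-40, 0, -40, 0, 40],
  [-40, 0, -40, 0, 40],
  [-40, 0, 0, 0, 40],
  [0, 0, 0, 0, 40],
])

```text
time_s: 21.35
position: [580.4, -219.5, 123.7]
tool_rot: [2.439, 1.976, 0.002]
contact_force: [-0.5, 1.4, -0.1]
grip_width: 39.9
gripper_force: 0.0
```

```bash
python3 -c "
from h import *
tcp(); qb=bw(50,125)*[1,1,0]+[0,0,-.206]; q=bw(41,35)*[1,1,0]+[0,0,-.206]; look('block',qb); look('bar',q)
p=eyes.read_camera('scene')
draw(p,dict(block=qb,bar=q),'e.png',(270,220,430,340),5)"
```

```text
t 21.35 board [  45.648 -185.172    1.568] z 123.7 F [-0.5  1.4 -0.1] w 39.9 tilt [ 0.003 -0.001 -1.   ] q6 -0.23
block scene board [ 44.934 124.595   0.   ] fit 64.3
block top board [5.30050e+01 1.24773e+02 3.00000e-03] fit 11.7
bar scene board [3.6801e+01 3.3604e+01 3.3000e-02] fit 29.2
bar top board [4.1474e+01 3.4370e+01 1.1000e-02] fit 4.0
```

View pics/e.png

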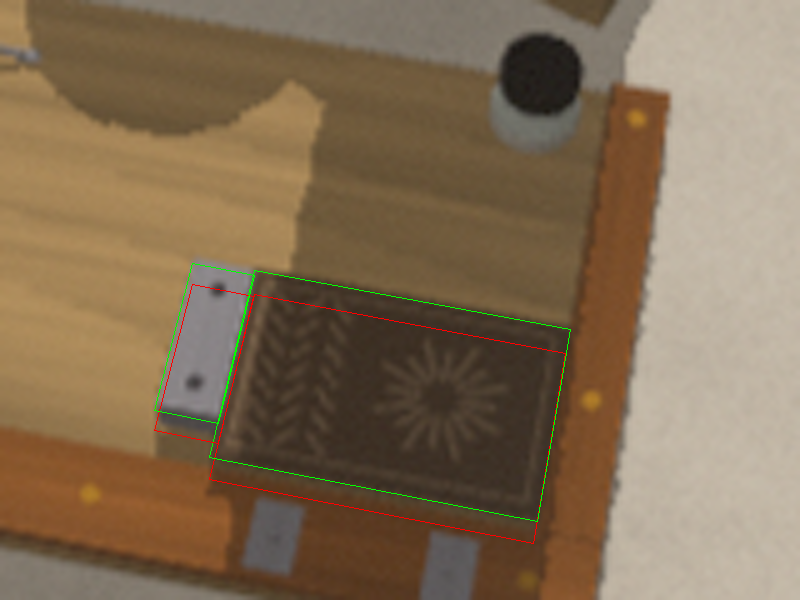

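The block is tight in the corner (crop 390,395), and the bar lies flush on its free end (crop 205,345). The fits agree within calibration error. Handing in.

```bash
python3 -c "
from h import *
print(r.sign_off())"
```

```text
the job is handed in; nothing more can be done
None
```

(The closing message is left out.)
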